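# Slide the red sample block to the reader

### The job

Bring the red sample block to the place in the tray beside the green-domed reader: slide the block that is there straight into the empty place, then slide the red one straight into the place it has left, pressing each gently home against its end stop for half a second with about 8 newtons (never over 13, or the stop shifts). Slide them, never lift them; leave the third block in its place and the bottle, jar and orange box undisturbed.

Things in the scene. Friction and masses are not known exactly. Their poses are not given: they have to be found in the camera images.
- tray: grey fixed tray, 174 x 174 mm outside, 158 x 158 inside; floor 8 mm above the bench, aluminium walls to 26 mm. Origin: centre of the underside; x, y along its walls. Four places, 2 x 2, no partitions, middles near x, y = +-37 mm. At the start (+x,+y) is empty, red is in (-x,-y), blue and white are in (+x,-y) and (-x,+y) in either order. End stops on the +x and +y walls only
- red_block: sample block: red plastic, 66 x 66 x 22 mm thick, 0.1 to 0.21 kg, with a central square grip of the same colour, 22 x 22 mm, from 22 to 50 mm above the underside, and four steel vial caps (13 mm across, 5 mm high) at the corners. Origin: centre of the underside, z up; axes along the tray's to 0.01 rad; it drags with 1 to 3 N. Starts in the tray's (-x,-y) place, 1 to 4 mm off both walls.
- blue_block: sample block: blue plastic, 66 x 66 x 22 mm thick, 0.1 to 0.21 kg, with a central square grip of the same colour, 22 x 22 mm, from 22 to 50 mm above the underside, and four steel vial caps (13 mm across, 5 mm high) at the corners. Origin: centre of the underside, z up; axes along the tray's to 0.01 rad; it drags with 1 to 3 N. Starts in one of the two places next to the empty one.
- white_block: sample block: white plastic, 66 x 66 x 22 mm thick, 0.1 to 0.21 kg, with a central square grip of the same colour, 22 x 22 mm, from 22 to 50 mm above the underside, and four steel vial caps (13 mm across, 5 mm high) at the corners. Origin: centre of the underside, z up; axes along the tray's to 0.01 rad; it drags with 1 to 3 N. Starts in one of the two places next to the empty one.
- reader: fixed white post with a bright green dome, 32 mm across, 44 high; origin: underside's centre. It stands outside the tray beside red's new place: either at tray (36, -115) mm (place (+x,-y): its block goes +y to stop_y_far, then red +x to stop_x_right) or at tray (-115, 36) mm (place (-x,+y): its block goes +x to stop_x_left, then red +y to stop_y_near)
- blank_post: unused post like the reader, but with a black dome, standing at the other of those two positions; it means nothing
- stop_x_right: fixed steel bracket of an adjustable end stop, on the tray's +x wall at tray y = -36 mm, for the (+x,-y) place. Its rigid round black pad (18 mm across, 18 mm up) stands 4 to 16 mm into the tray, set anew each time and not measured: find it by feel. A block on it has its centre at tray x = 30 to 42 mm. Origin: bench level, inner face of that wall, in line with the pad
- stop_x_left: fixed steel bracket of an adjustable end stop, on the tray's +x wall at tray y = +36 mm, for the (+x,+y) place. Its rigid round black pad (18 mm across, 18 mm up) stands 4 to 16 mm into the tray, set anew each time and not measured: find it by feel. A block on it has its centre at tray x = 30 to 42 mm. Origin: bench level, inner face of that wall, in line with the pad
- stop_y_near: fixed steel bracket of an adjustable end stop, on the tray's +y wall at tray x = -36 mm, for the (-x,+y) place. Its rigid round black pad (18 mm across, 18 mm up) stands 4 to 16 mm into the tray, set anew each time and not measured: find it by feel. A block on it has its centre at tray y = 30 to 42 mm. Origin: bench level, inner face of that wall, in line with the pad
- stop_y_far: fixed steel bracket of an adjustable end stop, on the tray's +y wall at tray x = +36 mm, for the (+x,+y) place. Its rigid round black pad (18 mm across, 18 mm up) stands 4 to 16 mm into the tray, set anew each time and not measured: find it by feel. A block on it has its centre at tray y = 30 to 42 mm. Origin: bench level, inner face of that wall, in line with the pad
- medium_bottle: glass bottle with a red cap, 60 mm across, 130 mm high, loose, on the bench beyond the tray's +y side; origin at the underside's centre
- amber_jar: amber jar with a white lid, 50 mm across, 65 mm high, loose, on the bench at the tray's -y side; origin at the underside's centre
- tip_box: closed orange box, 70 x 100 x 50 mm high, loose, beyond the tray's +x side; origin at the underside's centre

How it is judged:
By the outcome, as a careful person would: the job done as asked, in the order asked, and still so for the second after the job is handed in, with the robot touching nothing.
It also fails if it takes over 56 s, if anything falls off the work surface, if the arm or the gripper's body presses on something with over 40 N, if the wrist force passes 120 N, or if a joint passes its speed limit or range.

### The arm

A 6-joint arm with a two-finger parallel gripper is mounted at the origin on the work surface. World frame = base frame: x ahead of the robot, y to its left, z up, the work surface at z = 0. Lengths are in m, angles in rad, forces in N, time in s.
With the tool pointing down it reaches from about 0.35 to 0.925 m from the base axis. Payload 6.4 kg.
Tool frame: the origin (TCP) lies on the centre line of the jaws, within the pads' length; the fingertips stand 22 mm ahead of it and the grasp point (between the pads) lies 3 mm ahead of it (bot.finger_overhang is the z of the fingertips in the tool frame, in m); z points along the fingers, y is the line along which they close (so a half turn about z gives the same grasp; the last joint's range is limited). The gripper opens to 94 mm and grips with 3 to 60 N. Pads are 16 mm wide; open, the fingers measure 119 mm over their backs; the gripper's body (75 mm by 177 mm) begins 78 mm behind the grasp point.
Start: joints at [-0.174, 0.245, 1.558, -0, 1.339, -0.174], TCP at [0.65, 0, 0.227] pointing down, gripper open.
Joint ranges: [-3.13, 3.13], [-1.02, 2.26], [0.13, 2.54], [-0.95, 4.09], [0.21, 2.88], [-2.74, 2.74]. Speed limits (rad/s): [2.57, 2.57, 3.14, 3.14, 3.14, 3.14].

### API

Orientations are given as a unit quaternion [x, y, z, w].
In Python, from rig import bot gives the robot as it stands. The module is installed in compiled form; this text tells all that it offers. Calls block until the motion is done:
- bot.move_pose(position, orientation): joint-space move of the TCP to a pose.
- bot.move_linear(position, vel=0.15, frame=None, contact_N=None): straight line of the TCP; frame=None keeps the orientation; vel is the mean speed in m/s. With contact_N (N) it stops when the force on the tool has changed by that much, and returns True; else False.
- bot.set_joints(angles): joint-space move.
- bot.gripper_to(opening, effort=None): finger opening in m; effort is the grip in N (None keeps the last); returns when the fingers have stopped.
- bot.hold(seconds).
- bot.inverse_kinematics(position, orientation): joint angles nearest the present ones, or None.
- bot.get_obs(): the state.
- bot.grab_frame(name): name is "scene" or "side" or "wrist"; returns the picture (420x560x3 uint8, red, green, blue); there is no depth.
- bot.calibration(name): a dict with "fovy" (degrees; the focal length in pixels is half the picture's height over the tangent of half this angle, whatever the lens; pixels are square), "cx", "cy" (the principal point, pixels), "T" (4x4, takes a point from camera to world coordinates). Camera axes: x right, y down, z forward; pixel columns grow to the right and rows downward; lengths in m; the calibration is good to about 2 mm. A picture is of the moment at which its call begins: read the wrist's pose just before it. calibration takes no time and is no camera call; for the wrist camera it gives the pose at the moment of the call.
A pose or a line that the arm cannot do raises bot.PlanningError and nothing moves.
- bot.job_done(): hands the job in; it is judged then, once.
The state is a dict: "time": time; "joint_positions": joint angles; "joint_vel": joint speeds; "joint_efforts": joint torques, N m; "position": TCP position; "eef_rot": TCP orientation; "force": force on the tool from outside, world axes, zero at the start; "moment": the same for the moment, N m; "gripper_width": finger opening in m; "finger_force": force on a finger pad.
Only numpy, scipy, OpenCV 4.12 (cv2) and the standard library are available. Lean on these libraries where they do the work, as an engineer would, in place of code of your own. Each camera call takes 0.05 s, during which the arm holds its last target. There are 200 camera calls.

## Working session

There is one attempt and no reset: what is moved stays moved. The work goes in short steps, each a Python script; the robot and the scene stay as the last script left them, time stands still between calls to the robot, and variables do not carry over. Pictures are saved under pics/ and viewed, at most 10 in all, crops included, and the job is handed in when it is done.

```bash
mkdir -p pics; python3 - <<'E'
from rig import bot
import cv2, numpy as np
for n in ("scene","side","wrist"):
    c=bot.calibration(n); f=bot.grab_frame(n); cv2.imwrite(f"pics/{n}0.png",f[:,:,::-1])
    print(n,c["fovy"],c["cx"],c["cy"],np.round(c["T"],3).tolist())
a=np.hstack([cv2.imread("pics/scene0.png"),cv2.imread("pics/side0.png")])
o=bot.get_obs();print(o["eef_rot"],o["time"],o["force"])
E
```

```text
scene 52.316800493265845 278.7354011168804 202.980225519049 [[-0.772, 0.395, -0.498, 1.091], [0.636, 0.482, -0.603, 0.665], [0.002, -0.782, -0.623, 0.655], [0.0, 0.0, 0.0, 1.0]]
side 57.75497271201272 273.78875743644284 204.01187801138238 [[0.992, -0.094, 0.089, 0.521], [-0.129, -0.689, 0.713, -0.503], [-0.006, -0.718, -0.696, 0.579], [0.0, 0.0, 0.0, 1.0]]
wrist 67.1020738453261 275.9095345545139 208.0842463818323 [[1.0, 0.0, -0.002, 0.65], [-0.0, -0.961, -0.276, 0.081], [-0.002, 0.276, -0.961, 0.384], [0.0, 0.0, 0.0, 1.0]]
[ 7.07082168e-01  7.07131021e-01 -4.27065734e-04 -5.86225067e-04] 0.15 [-0.46816681  0.17587505  0.22664627]
```

View pics/scene0.png

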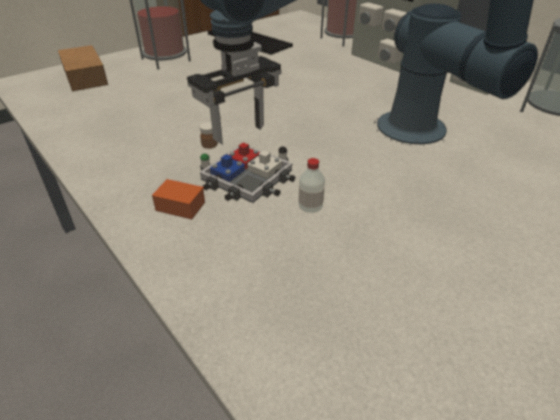

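View pics/wrist0.png

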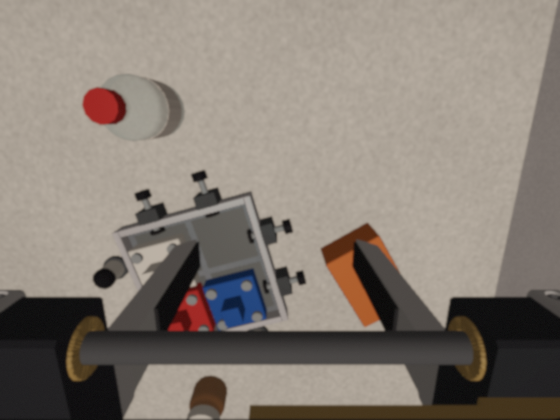

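The reader (green dome, scene px 205,158) stands beside the blue block, and the black dome (283,152) beside white. So blue goes +y and red goes +x. In the wrist view the tray has rim corners near (120,232), (250,197) and (287,318) and is partly hidden by the gripper, so I'll move back for a clear view.

```bash
python3 - <<'E'
from rig import bot
import cv2, numpy as np
o=bot.get_obs()
bot.move_pose([0.58,-0.14,0.25],o["eef_rot"])
c=bot.calibration("wrist"); f=bot.grab_frame("wrist"); cv2.imwrite("pics/w1.png",f[:,:,::-1])
np.save("pics/w1_T.npy",c["T"]); print(np.round(c["T"],4).tolist(), bot.get_obs()["time"])
E
```

```text
[[1.0, 0.0001, -0.0012, 0.5806], [-0.0002, -0.9613, -0.2756, -0.0588], [-0.0012, 0.2756, -0.9613, 0.4073], [0.0, 0.0, 0.0, 1.0]] 0.875
```

View pics/w1.png

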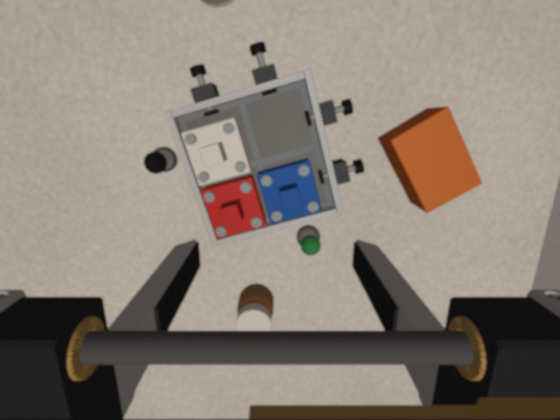

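Layout is confirmed: red at (-x,-y), blue at (+x,-y) with the green dome below it, white at (-x,+y). Next I measure the tray rim, caps, grips and bottle.

```bash
cat > h.py <<'E'
from rig import bot
import cv2, numpy as np
from scipy.spatial.transform import Rotation as R
def ray(px,z,c,T=None):
    T=np.asarray(c["T"] if T is None else T); f=210/np.tan(np.radians(c["fovy"]/2))
    d=T[:3,:3]@np.array([(px[0]-c["cx"])/f,(px[1]-c["cy"])/f,1]); o=T[:3,3]
    return (o+d*(z-o[2])/d[2])[:2]
def masks(im):
    h=cv2.cvtColor(im,cv2.COLOR_BGR2HSV)
    g=lambda lo,hi:cv2.inRange(h,lo,hi)
    return dict(blue=g((105,110,40),(130,255,255)),red=g((0,150,50),(5,255,255))|g((172,150,50),(180,255,255)),green=g((45,100,30),(85,255,255)))
def big(m):
    cs,_=cv2.findContours(m,cv2.RETR_EXTERNAL,cv2.CHAIN_APPROX_NONE); return max(cs,key=cv2.contourArea)
E
python3 - <<'E'
from h import *
im=cv2.imread("pics/w1.png"); T=np.load("pics/w1_T.npy"); c=bot.calibration("wrist")
g=cv2.cvtColor(im,cv2.COLOR_BGR2GRAY)
for n,m in masks(im).items():
    if n=="green": 
        p=cv2.moments(big(m)); p=(p["m10"]/p["m00"],p["m01"]/p["m00"]); print(n,p,ray(p,.035,c,T)); continue
    k=big(m); hull=np.zeros_like(m); cv2.fillPoly(hull,[cv2.convexHull(k)],255)
    hull=cv2.dilate(hull,np.ones((3,3)))
    hsv=cv2.cvtColor(im,cv2.COLOR_BGR2HSV)
    cap=((hull>0)&(hsv[:,:,1]<110)&(g>90)).astype(np.uint8)
    q,l,s,ce=cv2.connectedComponentsWithStats(cap)
    print(n,cv2.contourArea(k))
    for i in range(1,q):
        if s[i,4]>30: print("  cap?",s[i,4],ce[i].round(1),ray(ce[i],.035,c,T).round(4))
crop=cv2.resize(im[50:260,140:400],None,fx=2.8,fy=2.8,interpolation=cv2.INTER_CUBIC); cv2.imwrite("pics/c1.png",crop)
im=cv2.imread("pics/wrist0.png")
T0=np.array([[1,0,-.002,.65],[0,-.961,-.276,.081],[-.002,.276,-.961,.384],[0,0,0,1]])
print("bottle cap",ray((104,106),.13,c,T0))
E
```

```text
blue 2297.0
  cap? 120 [303.4 170.2] [ 0.6127 -0.119 ]
  cap? 119 [265.9 180.4] [ 0.5682 -0.1313]
  cap? 125 [312.7 207. ] [ 0.6252 -0.1642]
  cap? 94 [276.6 215.4] [ 0.581  -0.1749]
red 2238.0
  cap? 100 [245.4 186.9] [ 0.5436 -0.1391]
  cap? 149 [208.  200.4] [ 0.4977 -0.1559]
  cap? 146 [252.7 225.2] [ 0.5513 -0.1876]
  cap? 74 [221.2 230.1] [ 0.5119 -0.1941]
green (310.04783599088836, 244.4791192103265) [ 0.62333413 -0.21342469]
bottle cap [0.51805146 0.08918581]
```

View pics/c1.png

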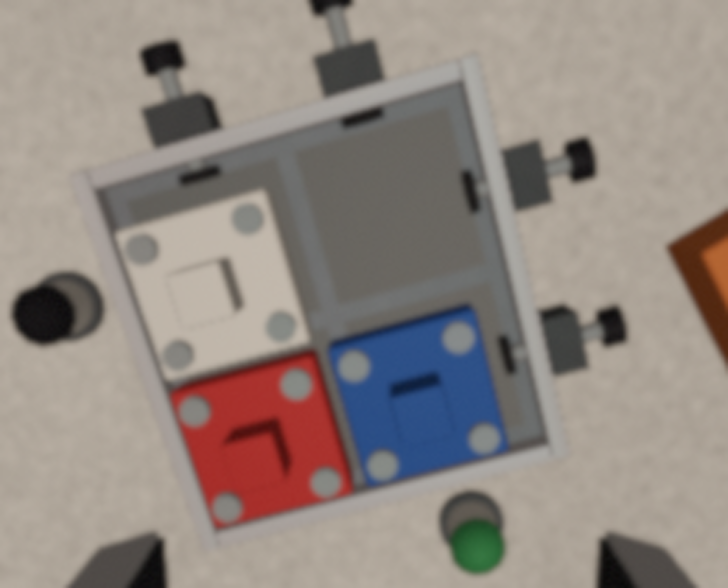

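```bash
cat >> h.py <<'E'
R0=R.from_quat([.70710678,.70710678,0,0])
def quat(deg): return (R.from_euler("z",deg,degrees=True)*R0).as_quat()  # closing axis at world angle deg
E
python3 - <<'E'
from h import *
T=np.load("pics/w1_T.npy"); c=bot.calibration("wrist")
P=np.array([ray((140+a/2.8,50+b/2.8),.026,c,T) for a,b in [(80,175),(475,60),(565,455),(210,545)]])
print(P.round(4),[round(float(np.linalg.norm(P[i]-P[i-1])),4) for i in range(4)])
v=(P[1]-P[0])+(P[2]-P[3]); u=(P[0]-P[3])+(P[1]-P[2])
a1=np.degrees(np.arctan2(v[1],v[0])); a2=np.degrees(np.arctan2(-u[0],u[1])); print(a1,a2)
C=P.mean(0); th=np.radians((a1+a2)/2); M=np.array([[np.cos(th),-np.sin(th)],[np.sin(th),np.cos(th)]])
for n,p in dict(blue=(.5968,-.1474),red=(.526,-.169),green=(.6233,-.2134),bottle=(.518,.089)).items(): print(n,((np.array(p)-C)@M*1000).round(1))
for d in (15.2-90,15.2+90,15.2): print(d,bot.inverse_kinematics([.5968,-.1474,.06],quat(d)))
E
```

```text
[[ 0.4564 -0.0535]
 [ 0.6178 -0.0097]
 [ 0.663  -0.1739]
 [ 0.5012 -0.2174]] [0.17, 0.1672, 0.1703, 0.1675]
15.121076918302473 15.341138733410798
blue [ 27.  -42.4]
red [-47.  -44.6]
green [  35.2 -113. ]
bottle [ 13.1 206.4]
-74.8 [-4.26346882e-01  3.63858548e-01  1.74376880e+00 -4.44089210e-16
  1.03396530e+00  8.79159399e-01]
105.2 [-4.26346882e-01  3.63858548e-01  1.74376880e+00 -4.44089210e-16
  1.03396530e+00 -2.26243325e+00]
15.2 [-4.26346882e-01  3.63858548e-01  1.74376880e+00 -4.44089210e-16
  1.03396530e+00 -6.91636928e-01]
```

Sizes (170/167 mm vs 174), yaw about 15.2° and the reader at (35,-113) all agree with the task text. Now gripping blue, with the jaws closing along tray y.

```bash
cat >> h.py <<'E'
TH=np.radians(15.2); EX=np.array([np.cos(TH),np.sin(TH),0]); EY=np.array([-np.sin(TH),np.cos(TH),0])
def st(tag):
    o=bot.get_obs(); f=np.array(o["force"]); print(tag,"t%.2f"%o["time"],np.round(o["position"],4),"Fx %.2f Fy %.2f Fz %.2f"%(f@EX,f@EY,f[2]),"w %.4f ff"%o["gripper_width"],o["finger_force"]); return o
def grip(xy,deg):
    bot.gripper_to(.046); bot.move_pose([*xy,.13],quat(deg)); st("hover")
    bot.move_linear([*xy,.075],vel=.1)
    if bot.move_linear([*xy,.060],vel=.03,contact_N=3): st("CONTACT"); return
    st("down"); bot.gripper_to(.015,effort=30); bot.hold(.1); st("gripped")
E
python3 - <<'E'
from h import *
grip((.5968,-.1474),-74.8)
f=bot.grab_frame("side"); cv2.imwrite("pics/s1.png",cv2.resize(f[120:330,130:410,::-1],None,fx=2.8,fy=2.8))
E
```

```text
hover t2.94 [ 0.5971 -0.1475  0.1305] Fx -0.81 Fy -0.11 Fz 0.30 w 0.0460 ff 0.0
down t4.29 [ 0.5968 -0.1474  0.0599] Fx 0.73 Fy 0.81 Fz -0.90 w 0.0461 ff 0.0
gripped t4.89 [ 0.5969 -0.1474  0.0601] Fx 0.55 Fy -0.03 Fz 0.37 w 0.0218 ff 29.997815787792206
```

View pics/s1.png

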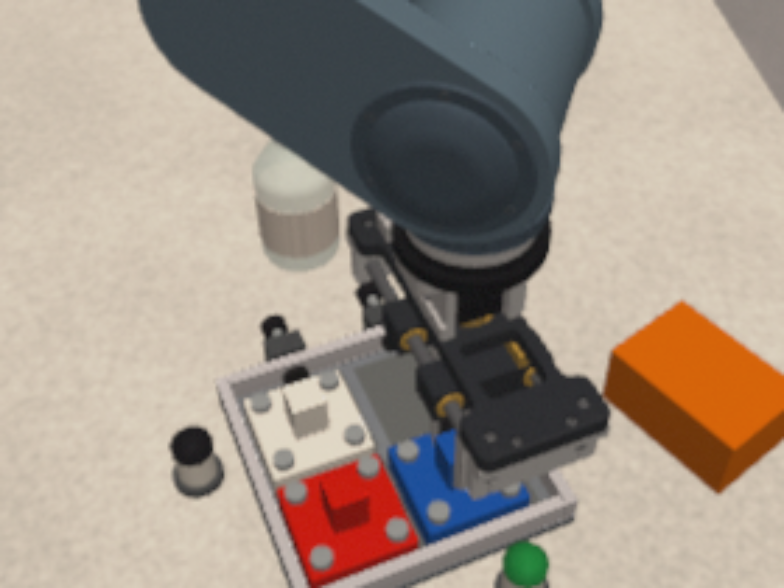

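Grip is good (21.8 mm wide at 30 N). In the picture the jaws sit on the blue grip and clear of red, white and the posts. Sliding +y.

```bash
cat >> h.py <<'E'
def avg(d,n=8):
    F=[]
    for _ in range(n): bot.hold(.01); F.append(np.array(bot.get_obs()["force"]))
    F=np.mean(F,0); return -F@d,F
def slide(d,first):
    p0=np.array(bot.get_obs()["position"]); p0[2]=.060; b=avg(d)[0]; print("base",b)
    hit=bot.move_linear(p0+d*first,vel=.05,contact_N=8); st("fast hit=%s"%hit)
    if hit: return
    bot.move_linear(p0+d*(first+.002),vel=.008); r=avg(d)[0]; print("drag read",r)
    hit=bot.move_linear(p0+d*(first+.030),vel=.008,contact_N=3.5); st("slow hit=%s"%hit); print("push now",avg(d))
E
python3 - <<'E'
from h import *
slide(EY,.060)
E
```

```text
base -0.2300977475682915
fast hit=False t6.36 [ 0.5812 -0.0892  0.0601] Fx 0.06 Fy 1.97 Fz 4.06 w 0.0217 ff 29.998932480812073
drag read 2.6727622344767847
slow hit=True t8.03 [ 0.5795 -0.0827  0.0602] Fx -0.69 Fy 1.44 Fz 2.56 w 0.0214 ff 29.998153746128082
push now (np.float64(-2.0161359142315587), array([-0.42729102,  1.9731319 ,  2.35050878]))
```

```bash
cat >> h.py <<'E'
def creep(d,step,n,limit,z=.060):
    p=np.array(bot.get_obs()["position"]); p[2]=z
    for i in range(n):
        p=p+d*step; bot.move_linear(p,vel=.008); f,F=avg(d,6); o=bot.get_obs()
        print(i,"t%.2f"%o["time"],"cmd %.1f act %.2f"%(p@d*1e3,np.array(o["position"])@d*1e3),"push %.2f Fz %.2f"%(f,F[2]),"w %.4f"%o["gripper_width"])
        if f>limit: break
E
python3 - <<'E'
from h import *
creep(EY,.001,8,4.5)
E
```

```text
0 t8.64 cmd -230.7 act -231.25 push 2.45 Fz 2.78 w 0.0219
1 t8.97 cmd -229.7 act -229.94 push 2.65 Fz 3.40 w 0.0218
2 t9.29 cmd -228.7 act -228.81 push 3.05 Fz 3.79 w 0.0220
3 t9.62 cmd -227.7 act -227.86 push 3.21 Fz 4.41 w 0.0216
4 t9.94 cmd -226.7 act -226.89 push 3.68 Fz 5.30 w 0.0221
5 t10.27 cmd -225.7 act -225.90 push 3.39 Fz 5.22 w 0.0218
6 t10.59 cmd -224.7 act -224.90 push 3.77 Fz 5.29 w 0.0218
7 t10.92 cmd -223.7 act -223.91 push 4.19 Fz 5.36 w 0.0214
```

```bash
sed -i 's/def creep(d,step,n,limit,z=.060)/def creep(d,step,n,limit,z=.060,cN=None,p=None)/; s/    p=np.array(bot.get_obs()\["position"\]); p\[2\]=z$/    p=np.array(bot.get_obs()["position"] if p is None else p); p[2]=z/; s/bot.move_linear(p,vel=.008); f,F=avg(d,6)/hit=bot.move_linear(p,vel=.008,contact_N=cN); f,F=avg(d,6)/; s/"push %.2f Fz %.2f"%(f,F\[2\])/hit,"push %.2f Fz %.2f"%(f,F[2])/; s/if f>limit: break/if f>limit or hit: break/' h.py
python3 - <<'E'
from h import *
creep(EY,.0006,16,6,cN=4,z=.0602)
E
```

```text
0 t11.22 cmd -223.3 act -223.25 False push 3.25 Fz 5.10 w 0.0217
1 t11.52 cmd -222.7 act -222.71 False push 3.91 Fz 5.07 w 0.0222
2 t11.82 cmd -222.1 act -222.07 False push 3.90 Fz 4.90 w 0.0215
3 t12.12 cmd -221.5 act -221.45 False push 3.55 Fz 5.12 w 0.0215
4 t12.42 cmd -220.9 act -220.82 False push 3.70 Fz 4.84 w 0.0217
5 t12.72 cmd -220.3 act -220.27 False push 3.68 Fz 5.11 w 0.0218
6 t13.02 cmd -219.7 act -219.65 False push 3.67 Fz 5.20 w 0.0216
7 t13.32 cmd -219.1 act -219.06 False push 3.64 Fz 5.08 w 0.0221
8 t13.62 cmd -218.5 act -218.48 False push 3.94 Fz 4.65 w 0.0220
9 t13.92 cmd -217.9 act -217.88 False push 3.36 Fz 4.75 w 0.0219
10 t14.22 cmd -217.3 act -217.26 False push 3.55 Fz 4.46 w 0.0217
11 t14.52 cmd -216.7 act -216.67 False push 3.93 Fz 4.73 w 0.0219
12 t14.82 cmd -216.1 act -216.06 False push 3.72 Fz 5.09 w 0.0214
13 t15.12 cmd -215.5 act -215.46 False push 3.78 Fz 5.20 w 0.0216
14 t15.42 cmd -214.9 act -214.84 False push 3.74 Fz 4.63 w 0.0215
15 t15.72 cmd -214.3 act -214.25 False push 3.64 Fz 5.38 w 0.0217
```

```bash
python3 - <<'E'
from h import *
creep(EY,.0005,12,5.5,cN=4,z=.0602)
E
```

```text
0 t16.02 cmd -213.8 act -214.08 False push 4.98 Fz 4.62 w 0.0220
1 t16.32 cmd -213.3 act -214.02 False push 6.27 Fz 4.35 w 0.0219
```

```bash
cat >> h.py <<'E'
def press(d,cmd,target,z):
    o=np.array(bot.get_obs()["position"]); p=o+d*(cmd/1e3-o@d); f=0
    creep(d,.0006,12,target-1.2,z=z,p=p)
    bot.hold(.3); print("held",avg(d)); bot.hold(.3); print("held",avg(d))
E
python3 - <<'E'
from h import *
press(EY,-213.3,11.5,.0602)
E
```

```text
0 t16.62 cmd -212.7 act -213.92 False push 7.81 Fz 3.86 w 0.0215
1 t16.92 cmd -212.1 act -213.86 False push 9.78 Fz 3.26 w 0.0221
2 t17.22 cmd -211.5 act -213.78 False push 11.31 Fz 2.97 w 0.0219
held (np.float64(11.234788073911693), array([  2.34514309, -11.00490716,   2.86511035]))
held (np.float64(11.188339315879151), array([  2.33490595, -10.95955593,   2.81985031]))
```

Blue is seated, with about 8 N net of drag held for over half a second. I'll ease off, release, and look again.

```bash
python3 - <<'E'
from h import *
o=np.array(bot.get_obs()["position"]); p=o+EY*(-.2135-o@EY); p[2]=.0602
bot.move_linear(p,vel=.01); print(avg(EY))
bot.gripper_to(.036); bot.hold(.1); st("open")
bot.move_linear([p[0],p[1],.10],vel=.08); 
bot.move_pose([.56,-.16,.22],quat(15.2)); bot.hold(.2)
c=bot.calibration("wrist"); im=bot.grab_frame("wrist")[:,:,::-1].copy(); st("view")
cv2.imwrite("pics/w2.png",im)
hsv=cv2.cvtColor(im,cv2.COLOR_BGR2HSV)
for n in ("red","blue"):
    k=big(masks(im)[n]); r=cv2.minAreaRect(k); h=np.zeros(im.shape[:2],np.uint8); cv2.fillPoly(h,[np.int32(cv2.boxPoints(r))],255)
    cap=((h>0)&(hsv[:,:,1]<70)&(hsv[:,:,2]>95)).astype(np.uint8)
    q,l,s,ce=cv2.connectedComponentsWithStats(cap)
    print(n,r,[ (int(s[i,4]),ce[i].round(1),ray(ce[i],.035,c).round(4)) for i in range(1,q) if s[i,4]>30], ray(r[0],.03,c))
E
```

```text
(np.float64(6.2551884040230705), array([ 1.42689143, -6.09427191,  4.31928826]))
open t18.93 [ 0.5745 -0.0648  0.0599] Fx 0.67 Fy -0.16 Fz -1.06 w 0.0363 ff 0.0
view t21.36 [ 0.5599 -0.1598  0.2197] Fx 0.40 Fy -0.21 Fz -0.17 w 0.0360 ff 0.0
red ((244.99996948242188, 188.99998474121094), (55.99999237060547, 57.99999237060547), 90.0) [(101, array([223.8, 171. ]), array([ 0.4991, -0.1511])), (102, array([266., 171.]), array([ 0.5434, -0.1391])), (88, array([215.6, 197.9]), array([ 0.4968, -0.183 ])), (93, array([225.4, 211.4]), array([ 0.5109, -0.1954])), (95, array([266.2, 211.3]), array([ 0.5552, -0.1832]))] [ 0.52584573 -0.1657036 ]
blue ((313.5, 109.5), (65.0, 63.0), 90.0) [(142, array([291.2,  87.3]), array([ 0.5463, -0.0499])), (150, array([336.6,  87.3]), array([ 0.5907, -0.0378])), (96, array([344.3, 123.6]), array([ 0.6096, -0.0695])), (126, array([290.8, 133.8]), array([ 0.5585, -0.0941])), (130, array([334.3, 133.8]), array([ 0.6027, -0.0821]))] [ 0.57493438 -0.06417874]
```

View pics/w2.png

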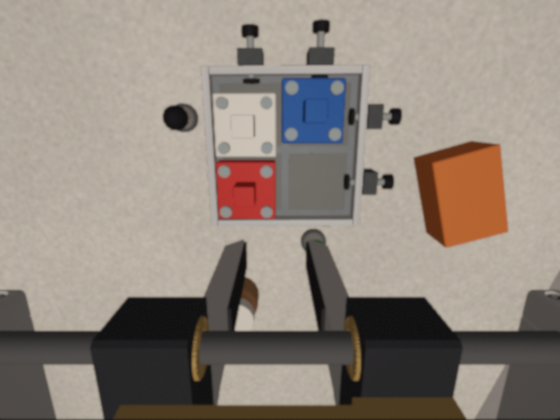

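Blue sits against the stop_y_far pad (its top edge about 80, pad at (320,77)). It is square to the tray and the other things haven't moved. Red grip is at (244,193), its centre at (0.5272,-0.1672).

```bash
python3 - <<'E'
from h import *
grip((.5272,-.1672),15.2)
p0=np.array(bot.get_obs()["position"]); p0[2]=.0602; d=EX
print(avg(d), p0@d)
hit=bot.move_linear(p0+d*.071,vel=.05,contact_N=8); st("fast %s"%hit)
if not hit: creep(d,.001,18,5.2,z=.0602,p=p0+d*.071)
E
```

```text
hover t22.23 [ 0.5276 -0.1674  0.1305] Fx 0.73 Fy -0.08 Fz 0.99 w 0.0458 ff 0.0
down t23.57 [ 0.5272 -0.1672  0.0599] Fx -0.07 Fy 0.85 Fz -0.71 w 0.0460 ff 0.0
gripped t24.18 [ 0.5272 -0.1673  0.0601] Fx -0.90 Fy 0.63 Fz 1.61 w 0.0218 ff 30.000051856040955
(np.float64(0.5242584765631136), array([-0.50998091, -0.1225012 ,  0.92850433])) 0.46492692360101306
fast False t25.81 [ 0.5958 -0.1486  0.0601] Fx -0.87 Fy -0.10 Fz 2.29 w 0.0219 ff 30.00064730644226
0 t26.13 cmd 536.9 act 536.88 False push 2.76 Fz 2.74 w 0.0217
1 t26.46 cmd 537.9 act 538.04 False push 2.26 Fz 2.07 w 0.0217
2 t26.78 cmd 538.9 act 539.06 False push 1.65 Fz 1.43 w 0.0213
3 t27.11 cmd 539.9 act 540.04 False push 1.60 Fz 0.93 w 0.0219
4 t27.43 cmd 540.9 act 541.06 False push 1.56 Fz 0.38 w 0.0218
5 t27.76 cmd 541.9 act 542.03 False push 1.02 Fz 0.51 w 0.0216
6 t28.08 cmd 542.9 act 543.06 False push 0.82 Fz 0.38 w 0.0216
7 t28.41 cmd 543.9 act 544.03 False push 0.67 Fz -0.12 w 0.0221
8 t28.73 cmd 544.9 act 544.40 False push 5.24 Fz 3.06 w 0.0219
```

```bash
python3 - <<'E'
from h import *
press(EX,544.9,10.6,.0601)
E
```

```text
0 t29.03 cmd 545.5 act 544.49 False push 7.87 Fz 5.02 w 0.0217
1 t29.33 cmd 546.1 act 544.56 False push 9.62 Fz 7.15 w 0.0217
held (np.float64(9.426084483245353), array([-9.21163801, -2.04700232,  6.78439932]))
held (np.float64(9.623755850252982), array([-9.3277547 , -2.37354842,  6.71015894]))
```

```bash
python3 - <<'E'
from h import *
o=np.array(bot.get_obs()["position"]); p=o+EX*(.5463-o@EX)
for z,dx in ((.0606,0),(.0608,.0004)):
    p=p+EX*dx; p[2]=z; bot.move_linear(p,vel=.008); print(avg(EX))
E
```

```text
(np.float64(8.844126678523352), array([-8.46326026, -2.58187974,  4.01976366]))
(np.float64(9.66059311320605), array([-9.05139354, -3.53122527,  4.60146961]))
```

```bash
python3 - <<'E'
from h import *
o=np.array(bot.get_obs()["position"]); p=o+EX*(.5467-o@EX); p[2]=.0610
for dx in (.0004,.0003,.0003):
    p=p+EX*dx; bot.move_linear(p,vel=.008); f,F=avg(EX); print(f,F)
    if f>10.7: break
bot.hold(.35); print(avg(EX)); bot.hold(.35); print(avg(EX)); st("end")
E
```

```text
10.640391101297446 [-10.08758765  -3.45438601   4.10102386]
11.552626033148409 [-10.89398598  -3.96564755   5.15000399]
(np.float64(11.915366924555707), array([-11.18685965,  -4.2712016 ,   5.09876768]))
(np.float64(11.982323849284061), array([-11.33413109,  -3.98452903,   5.28204626]))
end t32.17 [ 0.6043 -0.1464  0.0604] Fx -11.86 Fy -0.50 Fz 4.86 w 0.0220 ff 30.003066658973694
```

```bash
python3 - <<'E'
from h import *
o=np.array(bot.get_obs()["position"]); p=o+EX*(.5451-o@EX); p[2]=.0606
bot.move_linear(p,vel=.01); print(avg(EX))
bot.gripper_to(.036); bot.hold(.1); st("open")
bot.move_linear([p[0],p[1],.10],vel=.08)
bot.move_pose([.56,-.16,.22],quat(15.2)); bot.hold(.2)
im=bot.grab_frame("wrist")[:,:,::-1].copy(); st("view")
cv2.imwrite("pics/w3.png",im)
E
```

```text
(np.float64(5.3984103449424055), array([-4.95619957, -2.34790776,  0.97678874]))
open t33.17 [ 0.6048 -0.1462  0.0607] Fx 0.17 Fy 0.65 Fz -0.81 w 0.0361 ff 0.0
view t34.65 [ 0.5594 -0.1594  0.2176] Fx 0.47 Fy -0.74 Fz -0.42 w 0.0359 ff 0.0
```

View pics/w3.png

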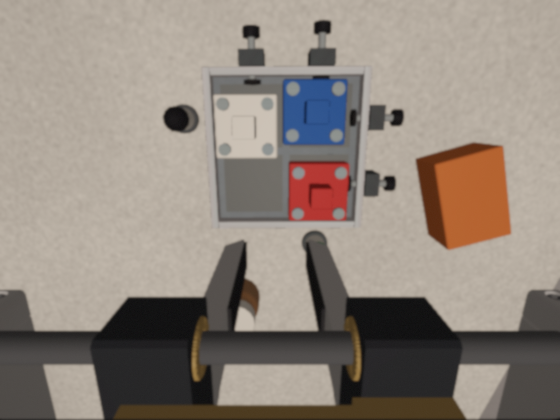

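Red, centred at (320,192), now sits against the stop_x_right pad beside the reader. Blue is on its stop at (315,112), and white, the box and the jar haven't moved. Handing in.

```bash
python3 -c "
from rig import bot
print(bot.job_done())"
```

```text
the job is handed in; nothing more can be done
None
```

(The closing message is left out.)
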